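# Pack the dice box into the top tier and hold the tier level, ready to carry

## Robot

A 6-joint arm with a two-finger parallel gripper is mounted at the origin on the work surface. World frame = base frame: x ahead of the robot, y to its left, z up, the work surface at z = 0. Lengths are in m, angles in rad, forces in N, time in s.
With the tool pointing down it reaches from about 0.35 to 0.975 m from the base axis. Payload 7.1 kg.
Tool frame: the origin (TCP) lies at the centre of the arm's flange, where the gripper is bolted on; the fingertips stand 182 mm ahead of it and the grasp point (between the pads) lies 163 mm ahead of it (arm.pinch_z is the distance from the TCP to the grasp point, in m); z points along the fingers, x is the direction in which the jaws open and shut, and the axes are right-handed (so a half turn about z gives the same grasp; the last joint's range is limited). The gripper opens to 88 mm and grips with 3 to 60 N. Pads are 20 mm wide; open, the fingers measure 115 mm over their backs; the gripper's body (75 mm by 178 mm) begins 61 mm behind the grasp point.
Start: joints at [1.2, 0.423, 1.63, -0, 1.089, -0.019], TCP at [0.215, 0.587, 0.405] pointing down, gripper open.
Joint ranges: [-3, 3], [-0.9, 2.11], [0.09, 2.58], [-1.31, 4.45], [0.11, 2.69], [-2.54, 2.54]. Speed limits (rad/s): [2.39, 2.39, 3.01, 3.14, 3.14, 3.14].

## Interface

Orientations are given as a rotation vector (axis times angle).
In Python, from plant import arm gives the robot as it stands.
- The arm moves only by the shell command python3 -m inch 'ROWS'. ROWS is JSON, a list of rows, each a list of 7 numbers: the shift along the tool's x, y, z as a fraction of full scale, then the turn, a rotation vector about the tool's x, y, z as a fraction of full scale, then the gripper command: -1 is shut, 1 is fully open, values between are in proportion. A call has 1 to 20 rows; each row is the pose to reach, as a shift and turn from the pose commanded when the call began, along the tool's axes at that moment, turning the shorter way round; what a row does not reach only later rows make up. Full scale, the value 1, is 1000 mm for a shift and 360 degrees for a turn. A row lasts 1/12 s, in which the tool goes at most 41.7 mm and 7.16 degrees, less where a joint would pass 70% of its speed; a pose out of reach is approached as far as the arm can. A call with a number of a shift or a turn outside -1 to 1 is refused whole. A call with a gripper value outside its range is refused whole. The fingers move at their own pace and stop on an object; the grip force is fixed at half the most. Time passes only in rows, so rows that repeat a pose let the fingers close. It gives the time, the measured TCP pose, the force and the opening at its end, in the units of the state.
- arm.get_state(): the state, without advancing time (a new reading comes with each control period).
- arm.get_image(name): name is "scene" or "top" or "wrist"; returns the picture (420x560x3 uint8, red, green, blue); there is no depth.
- arm.calibration(name): a dict with "fx", "fy", "cx", "cy" (pixels), "T" (4x4, takes a point from camera to world coordinates). Camera axes: x right, y down, z forward; pixel columns grow to the right and rows downward; lengths in m; the calibration is good to about 2 mm. A picture is of the moment at which its call begins: read the wrist's pose just before it. calibration takes no time and is no camera call; for the wrist camera it gives the pose at the moment of the call.
- arm.close_job(): hands the job in, once; it reports no verdict.
Trained networks look in the newest picture that a camera, given by its name, has taken for a name from the list of things; names that differ only in an ending like _2 or _b are one class to them, and where a whole thing is asked for, a point or a joint stands for the part that bears it (a point fixed in the world has none). Each returns a list of dicts, best first, with "confidence" (0 to 1); they miss things now and then, are a little off and sometimes report something else, mostly with a low value. They report only what shows in the picture. A call takes as long as a camera call. They do not tell look-alikes from the thing itself.
- arm.recognise(target, camera): "bbox" ([left, top, right, bottom] as shares, 0 to 1, of the picture: columns of its width, rows of its height, round what is visible of it).
The state is a dict: "time_s": time; "q": joint angles; "dq": joint speeds; "tau": joint torques, N m; "tcp_pos": TCP position; "orientation": TCP orientation; "wrist_force": force on the tool from outside, world axes, zero at the start; "wrist_torque": the same for the moment, N m; "width": finger opening in m.
Only numpy, scipy, OpenCV 4.12 (cv2) and the standard library are available. Lean on these libraries where they do the work, as an engineer would, in place of code of your own. Each camera call takes 0.05 s, during which the arm holds its last target.

## Task

Game night: put the dice box with the spring clip down flat in the empty half of the top organiser tier, beside the dish of pawns (set it down, do not drop it), and let go of it. Then lift that top tier off the stack by its handle, at least 5 cm clear, and keep it level and still in the air with the dish, all the pawns and the dice box aboard; finish while still holding it there, with the gripper closed on the handle. Never tip the tier, and leave the two lower tiers and the other things on the sideboard where they are.

Things in the scene. Friction and masses are not known exactly. Their poses are not given: they have to be found in the camera images.
- handle_mid (a point): middle of the bridge handle of the top tier of a stack of three orange plastic tiers: a straight bar along this frame's x, 196 mm long, 16 mm wide (y), 20 mm tall (z up); this point is the bar's centre, 178 mm above the sideboard while stacked. The handle runs over the middle of the tier, fixed to its two end walls; z is vertical when the tier is level. Empty tier 280 g, loaded about 600 g
- carry_tier: the same top tier, an open tray 220 (x) by 210 (y) mm, walls 4 mm thick; origin at the centre of its underside, 78 mm below the middle of the handle, same axes. Heights above the underside: inner floor 10, end walls (x = +-108) 56, long walls (y = +-103) 32, their corners 56, low divider under the handle 32 mm. Its foot drops 6 mm into the tier below with about 3 mm play: lifts off straight up
- empty_half (a point): centre of the floor of the top tier's empty half, 53 mm to the -y side of the handle and 68 mm below the handle's centre; axes as the tier's; the half is 212 (x) by 99 (y) mm inside. The dish stands in the other, +y half
- dish_center (a point): white ceramic dish, round, 86 mm across the rim, 64 mm across the foot, 26 mm tall, about 150 g, standing loose in the +y half of the top tier; this point is at its centre half-way up
- pawn0_center (a point): a turned walnut playing pawn, 16 mm across the foot, 27.5 mm tall, standing loose in the dish; this point is half-way up it
- pawn1_center (a point): a turned walnut playing pawn, 16 mm across the foot, 27.5 mm tall, standing loose in the dish; this point is half-way up it
- pawn2_center (a point): a turned walnut playing pawn, 16 mm across the foot, 27.5 mm tall, standing loose in the dish; this point is half-way up it
- pawn3_center (a point): a turned walnut playing pawn, 16 mm across the foot, 27.5 mm tall, standing loose in the dish; this point is half-way up it
- dice_box_center (a point): purple plastic dice box, closed, a flat-sided block 75 mm (its x) by 46 mm (its y) by 42 mm tall (z up), 70 to 170 g; a small sheet-steel spring clip holds the lid down on the -x end (it stands out 4 mm there and 4 mm above the lid), a hinge 4 mm proud is on the +x end, the long sides (+-y) are plain. It lies loose on the sideboard; this point is at its centre, half-way up
- tier_mid_center (a point): middle tier of the stack, loose, an open tray 220 by 210 by 56 mm without handle, with card packs in it, right under the top tier; this point is at its centre 28 mm above its underside. Stays where it is
- tier_low_center (a point): bottom tier of the stack, the same shape, loose on the sideboard; this point is at its centre 28 mm above its underside. Stays where it is
- mug: bystander: blue ceramic mug, 78 mm tall, 78 mm across, handle at its +y side; origin at the centre of its underside; stands about 115 mm from the dice box's centre on its +x side
- card_box: bystander: flat cardboard pack of cards 90 by 64 by 22 mm, without clip; origin at the centre of its underside; lies about 115 mm from the dice box's centre on its -x side
- candle_jar: bystander: candle in an amber glass jar, 68 mm across, 70 mm tall, off to the right side; origin at the centre of its underside
Mind the look-alikes: they are no part of the job. What is meant by the part that bears dice_box_center is not pink, red or yellow, and is the larger of those in its own colour.

How it is judged:
By the outcome, as a careful person would: the job done as asked, in the order asked, and still so for the second after the job is handed in, while the arm keeps its last pose, push and grip.
It also fails if it takes over 58 s, if anything falls off the work surface, if the arm or the gripper's body presses on something with over 40 N, if the wrist force passes 120 N, or if a joint passes its speed limit or range.

## Working session

There is one attempt and no reset: what is moved stays moved. The work goes in short steps, Python scripts to look and compute and a shell command to move; the robot and the scene stay as the last step left them, time stands still between calls to the robot, and variables do not carry over. Pictures are saved under pics/ and viewed, and the job is handed in when it is done.

```bash
mkdir -p pics; ls
python3 - <<'E'
from plant import arm
import cv2
s=arm.get_state(); print(s['time_s'],s['tcp_pos'],s['orientation'],s['width'],arm.pinch_z)
for c in ['scene','top','wrist']:
    im=arm.get_image(c); cv2.imwrite(f'pics/{c}0.png',im[:,:,::-1])
    k=arm.calibration(c); print(c,k['fx'],k['fy'],k['cx'],k['cy']); print(k['T'])
for t in ['handle_mid','dice_box_center','dish_center','mug','card_box','candle_jar']:
    for d in arm.recognise(t,'top')[:4]: print(t,d)
E
```

```text
pics
0.0 [0.21525203 0.58648478 0.40390449] [ 2.57519924e+00  1.79793580e+00 -1.98369010e-03] 0.08781675368548018 0.1633
scene 386.38363557877346 386.38363557877346 281.44875884429183 208.06077136651453
[[-0.34700322  0.69078198 -0.63435717  1.17284206]
 [ 0.93774568  0.24481152 -0.24637443  0.13312322]
 [-0.01489307 -0.68035842 -0.7327282   0.84017455]
 [ 0.          0.          0.          1.        ]]
top 422.8192210068636 422.8192210068636 278.4149234922979 206.20288970234677
[[ 0.01276372 -0.99737039  0.07133999  0.44345859]
 [-0.99983471 -0.01365398 -0.0120054  -0.1072594 ]
 [ 0.0129479  -0.07117496 -0.99737981  1.4078504 ]
 [ 0.          0.          0.          1.        ]]
wrist 368.35372409203393 368.35372409203393 276.6347442893256 214.60699875074644
[[ 3.45237141e-01  9.00007516e-01  2.66078538e-01  1.42487702e-01]
 [ 9.38515266e-01 -3.30877813e-01 -9.85340980e-02  6.13028330e-01]
 [-6.41944047e-04  2.83736400e-01 -9.58902103e-01  3.82842593e-01]
 [ 0.00000000e+00  0.00000000e+00  0.00000000e+00  1.00000000e+00]]
handle_mid {'bbox': [0.4755, 0.3364, 0.6589, 0.581], 'confidence': 0.88}
dice_box_center {'bbox': [0.2991, 0.4698, 0.3427, 0.5357], 'confidence': 0.95}
dice_box_center {'bbox': [0.3782, 0.4931, 0.4284, 0.5455], 'confidence': 0.94}
dice_box_center {'bbox': [0.3386, 0.5712, 0.3852, 0.6057], 'confidence': 0.83}
dice_box_center {'bbox': [0.2679, 0.3738, 0.3002, 0.43], 'confidence': 0.58}
dish_center {'bbox': [0.5252, 0.3862, 0.5745, 0.4469], 'confidence': 0.92}
dish_center {'bbox': [0.6971, 0.4364, 0.7461, 0.4869], 'confidence': 0.66}
mug {'bbox': [0.3345, 0.3776, 0.3793, 0.4671], 'confidence': 0.74}
card_box {'bbox': [0.2668, 0.5307, 0.307, 0.6026], 'confidence': 0.71}
card_box {'bbox': [0.2996, 0.466, 0.348, 0.5355], 'confidence': 0.2}
```

View pics/top0.png

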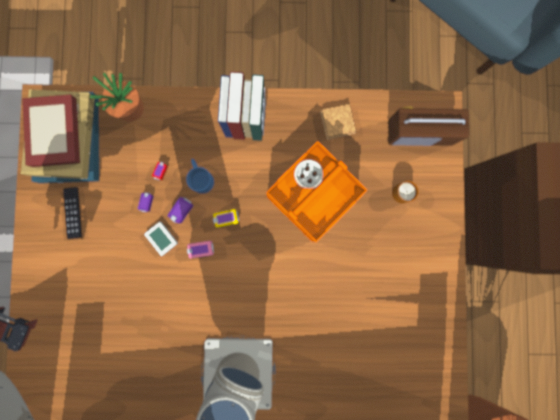

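View pics/scene0.png

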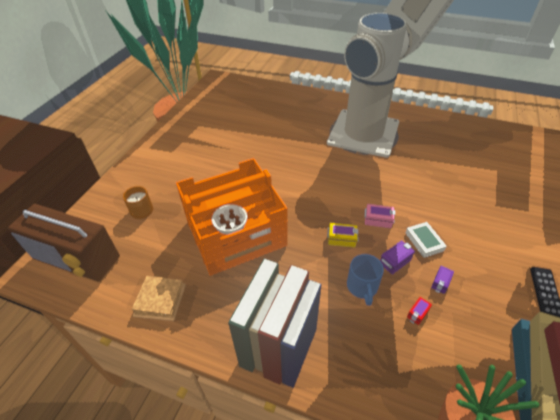

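View pics/wrist0.png

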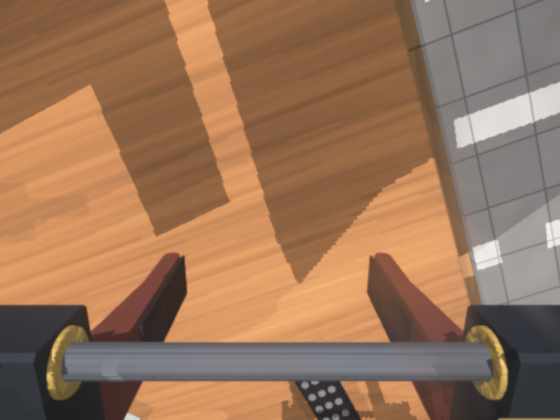

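Run:
```python
import cv2
a=cv2.imread('pics/top0.png')[130:280,130:280]; cv2.imwrite('pics/crop0.png',cv2.resize(a,(600,600),interpolation=cv2.INTER_CUBIC))
a=cv2.imread('pics/top0.png')[120:260,250:430]; cv2.imwrite('pics/crop1.png',cv2.resize(a,(720,560),interpolation=cv2.INTER_CUBIC))
```

```text
(no output)
```

View pics/crop0.png

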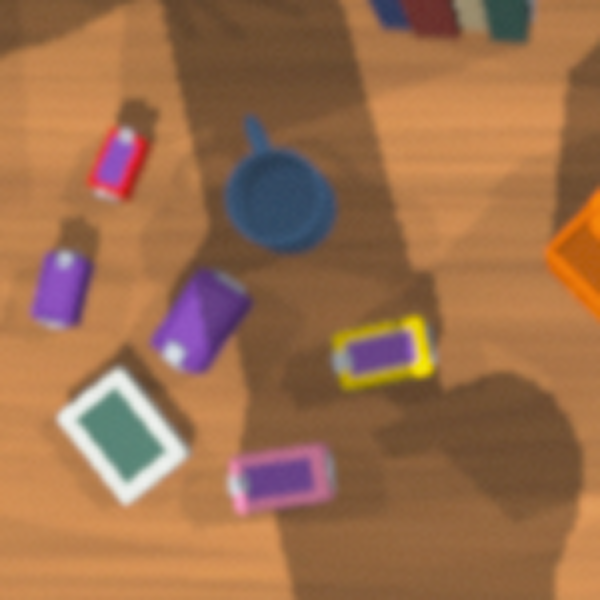

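View pics/crop1.png

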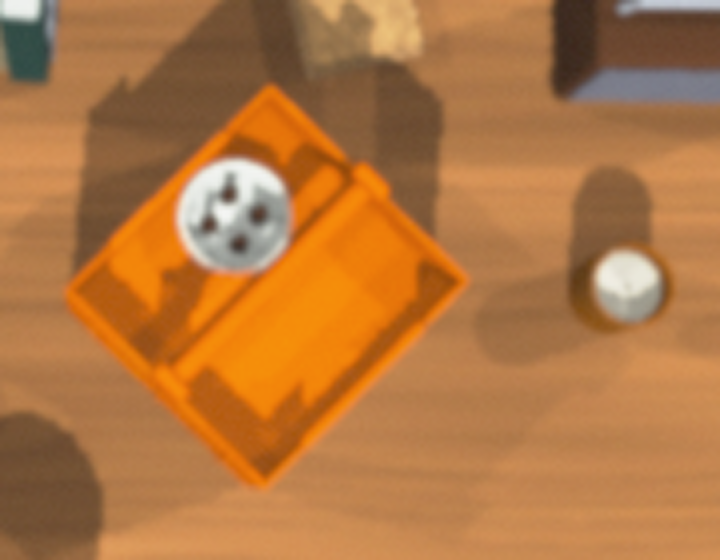

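Candidates for the dice box in the top view: large purple (180,210), small purple (146,202), red (160,171), yellow with a purple lid (226,218) and pink with a purple lid (200,250). The description picks the large purple one at (180,210). It has a steel clip on its lower-left end and lies between the mug and the card box.

```bash
cat > h.py <<'E'
from plant import arm
import numpy as np, cv2
from scipy.spatial.transform import Rotation as R
def ray(c,px,z,k=None):
    k=k or arm.calibration(c); T=np.array(k['T']); px=np.atleast_2d(px).astype(float)
    d=np.c_[(px[:,0]-k['cx'])/k['fx'],(px[:,1]-k['cy'])/k['fy'],np.ones(len(px))]@T[:3,:3].T
    return T[:3,3]+d*((z-T[2,3])/d[:,2])[:,None]
def proj(c,P,k=None):
    k=k or arm.calibration(c); T=np.array(k['T']); p=(np.atleast_2d(P)-T[:3,3])@T[:3,:3]
    return np.c_[p[:,0]/p[:,2]*k['fx']+k['cx'],p[:,1]/p[:,2]*k['fy']+k['cy']]
def delta(pos,yaw):
    """fractions to reach tcp pos with tool down & tool x at world yaw (mod pi)"""
    s=arm.get_state(); R0=R.from_rotvec(s['orientation']); 
    best=None
    for y in (yaw,yaw+np.pi):
        x=np.array([np.cos(y),np.sin(y),0]); z=np.array([0,0,-1.]); Rt=R.from_matrix(np.c_[x,np.cross(z,x),z])
        rv=(R0.inv()*Rt).as_rotvec()
        print('yaw',np.degrees(y).round(1),'shift',(R0.inv().apply(np.array(pos)-s['tcp_pos'])).round(4),'turn frac',(rv/(2*np.pi)).round(4),'deg',np.degrees(rv).round(1))
E
python3 - <<'E'
from h import *
c=np.array([[317.5,141.75],[267.5,193.25],[315.5,241.75],[366.75,190]])
P=ray('top',c,.156); print(P.round(4)); print('mid',P.mean(0)); 
print(np.linalg.norm(np.diff(P,axis=0),axis=1)); e=P[3]-P[2]+P[0]-P[1]; print('yaw x',np.degrees(np.arctan2(e[1],e[0])))
a=cv2.imread('pics/top0.png'); hsv=cv2.cvtColor(a,cv2.COLOR_BGR2HSV)
m=cv2.inRange(hsv,(122,90,60),(150,255,255)); n,l,st,ce=cv2.connectedComponentsWithStats(m)
for i in range(1,n):
    if st[i,4]>30: print(st[i],ce[i],ray('top',ce[i],.03).round(4))
clip=[130+175/4,130+353/4]; hin=[130+232/4,130+282/4]
Q=ray('top',[clip,hin],.042); print(Q.round(4)); d=Q[1]-Q[0]; print(np.degrees(np.arctan2(d[1],d[0])))
print(arm.get_state()['q'])
E
```

```text
[[ 0.7288 -0.2373  0.156 ]
 [ 0.5712 -0.0894  0.156 ]
 [ 0.4292 -0.2332  0.156 ]
 [ 0.5851 -0.3854  0.156 ]]
mid [ 0.57856139 -0.23631388  0.156     ]
[0.21612661 0.2020909  0.21780487]
yaw x -43.750344316562526
[155 165   8  10  45] [158.42222222 169.8       ] [[0.6562 0.2707 0.03  ]]
[138 194  15  17 174] [144.98275862 202.20689655] [[0.5491 0.3108 0.03  ]]
[168 198  24  25 323] [180.03405573 209.46439628] [[0.527  0.1963 0.03  ]]
[218 214  15   8  87] [225.09195402 217.5862069 ] [[0.5025 0.0493 0.03  ]]
[192 245  16  10 119] [199.59663866 249.20168067] [[0.399  0.1294 0.03  ]]
[[0.4976 0.213  0.042 ]
 [0.5556 0.1688 0.042 ]]
-37.294246950471326
[ 1.19999140e+00  4.23172281e-01  1.62996656e+00 -1.24434601e-06
  1.08858072e+00 -1.89910807e-02]
```

Run:
```python
from h import *
s=arm.get_state();p=s['tcp_pos']
for z in (.24,.1,.04,0): print(z,proj('wrist',[p[0],p[1],z]))
delta([.525,.194,.40],np.radians(52.7))
print(R.from_rotvec(s['orientation']).as_matrix().round(3))
```

```text
0.24 [[277.06955603 292.2097648 ]]
0.1 [[276.80262923 206.91412285]]
0.04 [[276.75069588 190.31897864]]
0 [[276.72459535 181.97863423]]
yaw 52.7 shift [-0.2619  0.426   0.0046] turn frac [0.     0.     0.0476] deg [ 0.   0.  17.1]
yaw 232.7 shift [-0.2619  0.426   0.0046] turn frac [-0.      0.     -0.4524] deg [  -0.     0.  -162.9]
[[ 0.345  0.939 -0.   ]
 [ 0.939 -0.345 -0.   ]
 [-0.    -0.    -1.   ]]
```

```bash
python3 -m inch '[[-0.13,0.21,0,0,0,0.024,1],[-0.13,0.21,0,0,0,0.024,1],[-0.13,0.21,0,0,0,0.024,1],[-0.13,0.21,0,0,0,0.024,1],[-0.26,0.426,0.005,0,0,0.0476,1],[-0.26,0.426,0.005,0,0,0.0476,1],[-0.26,0.426,0.005,0,0,0.0476,1],[-0.26,0.426,0.005,0,0,0.0476,1],[-0.26,0.426,0.005,0,0,0.0476,1],[-0.26,0.426,0.005,0,0,0.0476,1],[-0.26,0.426,0.005,0,0,0.0476,1],[-0.26,0.426,0.005,0,0,0.0476,1],[-0.26,0.426,0.005,0,0,0.0476,1],[-0.26,0.426,0.005,0,0,0.0476,1],[-0.26,0.426,0.005,0,0,0.0476,1],[-0.26,0.426,0.005,0,0,0.0476,1],[-0.26,0.426,0.005,0,0,0.0476,1]]'
python3 - <<'E'
from h import *
cv2.imwrite('pics/wrist1.png',arm.get_image('wrist')[:,:,::-1]); s=arm.get_state(); print(s['dq'],s['q'])
E
```

```text
time_s: 1.87
tcp_pos: [0.5248, 0.197, 0.3997]
orientation: [-2.814, -1.397, 0.0]
wrist_force: [0.2, -0.4, 1.0]
width: 0.0878
[-0.00215041  0.00171031 -0.00176637 -0.00153158  0.00022333 -0.00051676] [ 3.37843761e-01  3.35373820e-01  1.77803588e+00  9.18449692e-05
  1.02830248e+00 -5.84175714e-01]
```

View pics/wrist1.png

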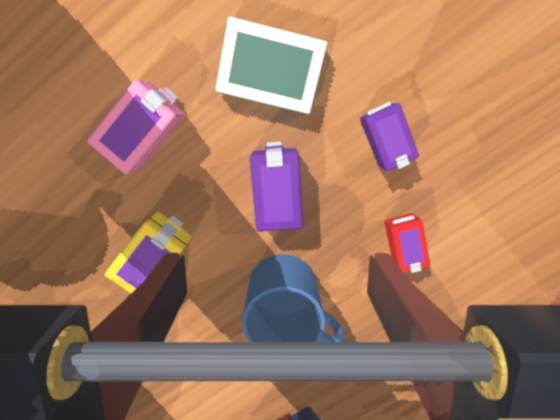

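The wrist view shows the large purple box at (276,188) with its steel clip at (274,155). The mug is at (285,300), the card box at (272,65) and the small purple look-alike at (390,136). I'll crop in close to check the choice.

Run:
```python
from h import *
a=cv2.imread('pics/wrist1.png')[130:250,220:340]; cv2.imwrite('pics/crop2.png',cv2.resize(a,(600,600),interpolation=cv2.INTER_CUBIC))
s=arm.get_state(); print(arm.calibration('wrist')['T'][:3,3].round(4))
# model projection
import itertools
for yaw in (-37.3,-40):
  y=np.radians(yaw); c=np.array([.525,.194]); u=np.array([np.cos(y),np.sin(y)]); v=np.array([-u[1],u[0]])
  for z in (.042,0):
    P=[np.r_[c+sx*.0375*u+sy*.023*v,z] for sx,sy in ((-1,-1),(-1,1),(1,1),(1,-1))]; print(yaw,z,((proj('wrist',P)-[220,130])*5).round(0).tolist())
```

```text
[0.4632 0.2438 0.3785]
-37.3 0.042 [[144.0, 119.0], [397.0, 119.0], [389.0, 509.0], [151.0, 509.0]]
-37.3 0 [[158.0, 93.0], [384.0, 93.0], [379.0, 445.0], [165.0, 445.0]]
-40 0.042 [[153.0, 113.0], [406.0, 125.0], [380.0, 514.0], [142.0, 503.0]]
-40 0 [[167.0, 88.0], [393.0, 99.0], [370.0, 450.0], [156.0, 440.0]]
```

View pics/crop2.png

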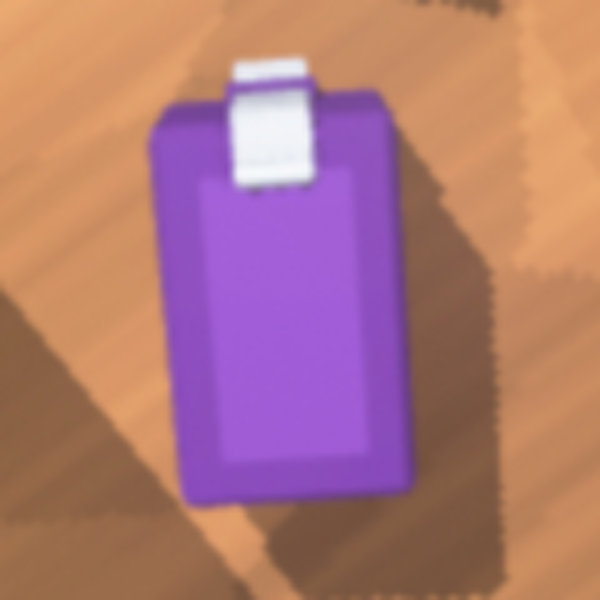

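The crop confirms it: a plain purple box with a steel clip at its top end. Lid corners are about (152,132), (392,120), (413,490) and (185,504) in the crop.

Run:
```python
from h import *
c=np.array([[152,130],[394,118],[413,492],[184,506]])/5.+[220,130]
P=ray('wrist',c,.042); print(P.round(4),np.linalg.norm(P-np.roll(P,-1,0),axis=1)); m=P.mean(0)
e=P[2]+P[3]-P[0]-P[1]; y=np.arctan2(e[1],e[0]); print(m,np.degrees(y))
delta([m[0],m[1],.021+.006+.1633],y+np.pi/2)
print(arm.get_state()['tcp_pos'])
```

```text
[[0.4838 0.1984 0.042 ]
 [0.5087 0.2347 0.042 ]
 [0.5687 0.1953 0.042 ]
 [0.5442 0.1584 0.042 ]] [0.04405173 0.07179807 0.04425359 0.07246059]
[0.5263425  0.19668469 0.042     ] -33.39876607064756
yaw 56.6 shift [0.0006 0.0014 0.2094] turn frac [-0.      0.     -0.0105] deg [-0.   0.  -3.8]
yaw 236.6 shift [0.0006 0.0014 0.2094] turn frac [0.     0.     0.4895] deg [  0.    0.  176.2]
[0.52490999 0.19703117 0.39972554]
```

```bash
python3 -m inch '[[0.0006,0.0014,0.04,0,0,-0.0105,1],[0.0006,0.0014,0.08,0,0,-0.0105,1],[0.0006,0.0014,0.12,0,0,-0.0105,1],[0.0006,0.0014,0.15,0,0,-0.0105,1],[0.0006,0.0014,0.17,0,0,-0.0105,1],[0.0006,0.0014,0.19,0,0,-0.0105,1],[0.0006,0.0014,0.20,0,0,-0.0105,1],[0.0006,0.0014,0.2075,0,0,-0.0105,1],[0.0006,0.0014,0.2075,0,0,-0.0105,1],[0.0006,0.0014,0.2075,0,0,-0.0105,-1],[0.0006,0.0014,0.2075,0,0,-0.0105,-1],[0.0006,0.0014,0.2075,0,0,-0.0105,-1],[0.0006,0.0014,0.2075,0,0,-0.0105,-1],[0.0006,0.0014,0.2075,0,0,-0.0105,-1],[0.0006,0.0014,0.2075,0,0,-0.0105,-1],[0.0006,0.0014,0.2075,0,0,-0.0105,-1],[0.0006,0.0014,0.2075,0,0,-0.0105,-1],[0.0006,0.0014,0.2075,0,0,-0.0105,-1]]'
python3 - <<'E'
from h import *
cv2.imwrite('pics/wrist2.png',arm.get_image('wrist')[:,:,::-1])
E
```

```text
time_s: 3.42
tcp_pos: [0.5273, 0.1955, 0.1925]
orientation: [2.768, 1.487, 0.001]
wrist_force: [-1.3, -0.3, 5.0]
width: 0.0462
```

View pics/wrist2.png

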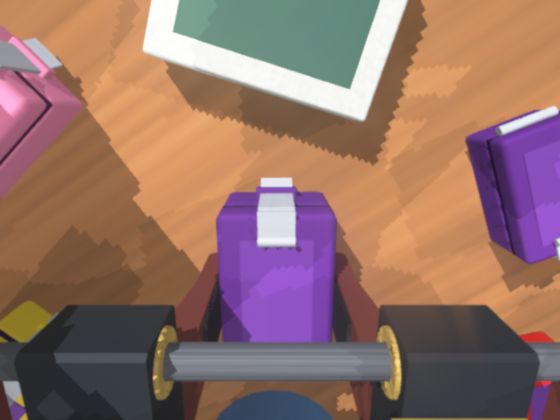

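The box is held at 46.2 mm wide, with the clip clear of the fingers. Next I'll lift it and carry it to a viewpoint over the tier.

Run:
```python
from h import *
delta([.54,-.276,.44],np.radians(46.2))
```

```text
yaw 46.2 shift [-0.386   0.271  -0.2475] turn frac [ 0.     -0.      0.0286] deg [ 0.  -0.  10.3]
yaw 226.2 shift [-0.386   0.271  -0.2475] turn frac [ 1.000e-04  1.000e-04 -4.714e-01] deg [   0.     0.  -169.7]
```

```bash
python3 -m inch '[[0,0,-0.015,0,0,0,-1],[0,0,-0.045,0,0,0,-1],[0,0,-0.08,0,0,0,-1],[0,0,-0.12,0,0,0,-1],[0,0,-0.16,0,0,0,-1],[0,0,-0.2,0,0,0,-1],[-0.02,0.014,-0.235,0,0,0.001,-1],[-0.05,0.035,-0.2475,0,0,0.004,-1],[-0.08,0.056,-0.2475,0,0,0.006,-1],[-0.11,0.077,-0.2475,0,0,0.008,-1],[-0.14,0.098,-0.2475,0,0,0.01,-1],[-0.17,0.119,-0.2475,0,0,0.012,-1],[-0.2,0.14,-0.2475,0,0,0.014,-1],[-0.23,0.161,-0.2475,0,0,0.017,-1],[-0.26,0.182,-0.2475,0,0,0.019,-1],[-0.29,0.203,-0.2475,0,0,0.021,-1],[-0.32,0.224,-0.2475,0,0,0.024,-1],[-0.35,0.245,-0.2475,0,0,0.026,-1],[-0.375,0.263,-0.2475,0,0,0.0286,-1],[-0.386,0.271,-0.2475,0,0,0.0286,-1]]' && python3 -m inch '[[0,0,0,0,0,0,-1],[0,0,0,0,0,0,-1],[0,0,0,0,0,0,-1]]'
python3 - <<'E'
from h import *
cv2.imwrite('pics/wrist3.png',arm.get_image('wrist')[:,:,::-1]);cv2.imwrite('pics/top3.png',arm.get_image('top')[:,:,::-1])
E
```

```text
time_s: 5.13
tcp_pos: [0.5395, -0.2794, 0.439]
orientation: [2.891, 1.228, -0.001]
wrist_force: [-0.1, 0.1, -1.1]
width: 0.046
time_s: 5.38
tcp_pos: [0.5398, -0.2749, 0.4392]
orientation: [-2.888, -1.233, 0.001]
wrist_force: [0.1, -0.1, -0.9]
width: 0.046
```

View pics/wrist3.png

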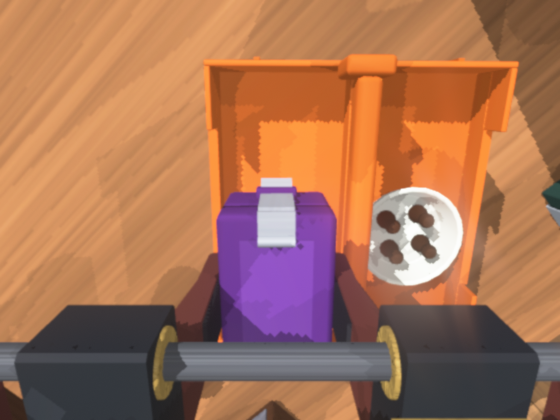

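The tier's -x end wall runs from (206,63) to (516,64) in the picture, with the handle end at (368,66). The dish and its four pawns are at (415,236).

Run:
```python
from h import *
a=cv2.imread('pics/wrist3.png')[40:290,190:530]; cv2.imwrite('pics/crop3.png',cv2.resize(a,(780,573),interpolation=cv2.INTER_CUBIC))
P=ray('wrist',[[206,62],[516,63]],.156);print(P,np.linalg.norm(P[1]-P[0])); e=P[1]-P[0]; print(np.degrees(np.arctan2(e[1],e[0])))
# predict model
for mid,yaw in (((.5785,-.2363),-43.8),):
  y=np.radians(yaw);u=np.array([np.cos(y),np.sin(y)]);v=np.array([-u[1],u[0]])
  f=lambda x,yy,z: np.r_[np.array(mid)+x*u+yy*v,z]
  print(proj('wrist',[f(-.11,-.105,.156),f(-.11,.105,.156),f(-.098,0,.188),f(-.098,-.008,.188),f(0,-.008,.188),f(0,.008,.188)]).round(1))
```

```text
[[ 0.43169199 -0.23534929  0.156     ]
 [ 0.57410682 -0.08746899  0.156     ]] 0.20530603195129907
46.078598384377415
[[199.5  56.5]
 [518.   56.8]
 [369.3  71.8]
 [355.6  71.7]
 [346.5 230.4]
 [370.7 230.4]]
```

View pics/crop3.png

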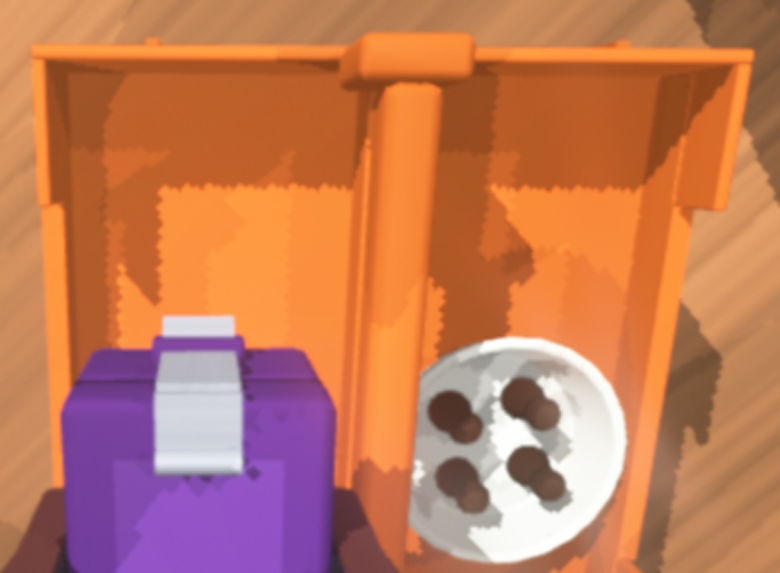

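Run:
```python
from h import *
P=ray('wrist',[[204.3,60.2],[518.5,61.6]],.156);L=np.linalg.norm(P[1]-P[0]); e=P[1]-P[0]; yv=np.arctan2(e[1],e[0]); print(L,np.degrees(yv))
v=np.array([np.cos(yv),np.sin(yv)]);u=np.array([v[1],-v[0]])
mid=P.mean(0)[:2]+.11*u; print('mid from wrist',mid)
H=ray('wrist',[[367.8,66]],.184);print('handle end lateral vs mid',(H[0,:2]-mid)@v,(H[0,:2]-mid)@u)
D=ray('wrist',[[415,236]],.136)[0]; print('dish rel',(D[:2]-mid)@u,(D[:2]-mid)@v)
for mm in (mid,(mid+[.5785,-.2363])/2):
  print(mm)
  for off in (-.02,): t=mm+off*u-.056*v; delta([t[0],t[1],.139+.1633+.06],yv)
```

```text
0.2078669083760885 46.01354316217433
mid from wrist [ 0.58148446 -0.23696636]
handle end lateral vs mid -0.0020746124758897603 -0.10413330108339117
dish rel 0.019792042340929746 0.056942735971863966
[ 0.58148446 -0.23696636]
yaw 46.0 shift [-0.0001 -0.0162  0.0773] turn frac [-0.0001 -0.      0.0008] deg [-0.  -0.   0.3]
yaw 226.0 shift [-0.0001 -0.0162  0.0773] turn frac [ 0.000e+00 -2.000e-04 -4.992e-01] deg [ 0.000e+00 -1.000e-01 -1.797e+02]
[ 0.57999223 -0.23663318]
yaw 46.0 shift [-0.0009 -0.0175  0.0773] turn frac [-0.0001 -0.      0.0008] deg [-0.  -0.   0.3]
yaw 226.0 shift [-0.0009 -0.0175  0.0773] turn frac [ 0.000e+00 -2.000e-04 -4.992e-01] deg [ 0.000e+00 -1.000e-01 -1.797e+02]
```

```bash
python3 -m inch '[[-0.001,-0.017,0.02,0,0,0.0008,-1],[-0.001,-0.017,0.045,0,0,0.0008,-1],[-0.001,-0.017,0.065,0,0,0.0008,-1],[-0.001,-0.017,0.08,0,0,0.0008,-1],[-0.001,-0.017,0.09,0,0,0.0008,-1],[-0.001,-0.017,0.09,0,0,0.0008,-1],[-0.001,-0.017,0.09,0,0,0.0008,-1]]'
python3 - <<'E'
from h import *
cv2.imwrite('pics/wrist4.png',arm.get_image('wrist')[:,:,::-1]);cv2.imwrite('pics/scene4.png',arm.get_image('scene')[:,:,::-1])
a=cv2.imread('pics/scene4.png')[130:300,150:330]; cv2.imwrite('pics/scene4c.png',cv2.resize(a,(635,600),interpolation=cv2.INTER_CUBIC))
E
```

```text
time_s: 6.07
tcp_pos: [0.5273, -0.2643, 0.3498]
orientation: [-2.892, -1.226, 0.0]
wrist_force: [0.9, -0.5, -1.7]
width: 0.0457
```

View pics/wrist4.png

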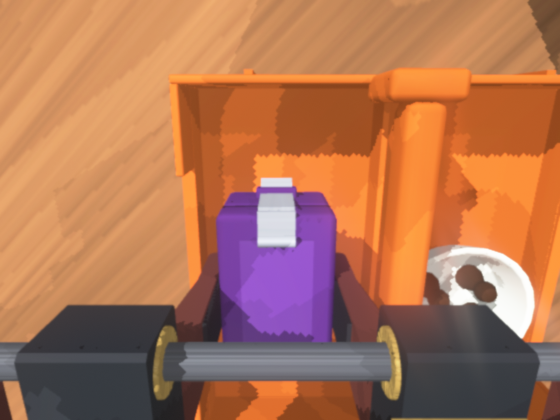

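View pics/scene4c.png

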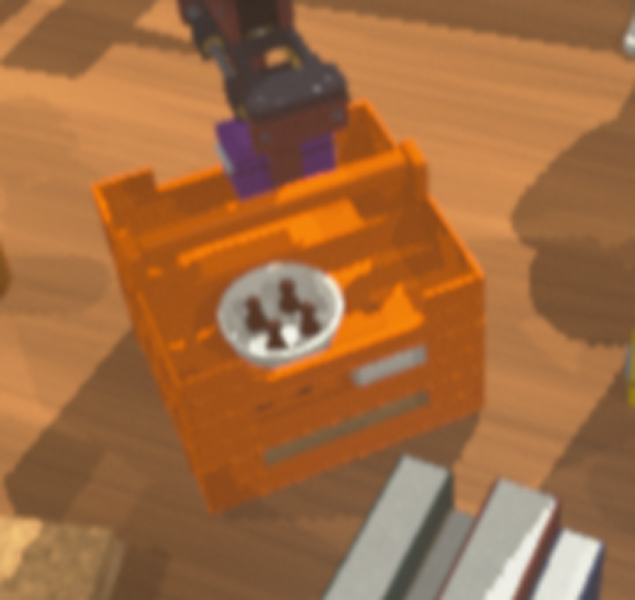

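Run:
```python
from h import *
s=arm.get_state(); Rm=R.from_rotvec(s['orientation'])
for px,z in (([171,78],.156),([370,80],.184),([470,80],.184),([182,260],.132)): print(px,Rm.inv().apply(ray('wrist',[px],z)[0]-s['tcp_pos']).round(4))
```

```text
[171, 78] [-0.0466 -0.0892  0.1946]
[370, 80] [ 0.0348 -0.0865  0.1667]
[470, 80] [ 0.072  -0.0865  0.1667]
[182, 260] [-0.0549  0.0084  0.2188]
```

```bash
python3 -m inch '[[0,0,0.012,0,0,0,-1],[0,0,0.024,0,0,0,-1],[0,0,0.034,0,0,0,-1],[0,0,0.040,0,0,0,-1],[0,0,0.042,0,0,0,-1],[0,0,0.044,0,0,0,-1],[0,0,0.045,0,0,0,-1],[0,0,0.046,0,0,0,-1],[0,0,0.046,0,0,0,-1]]'; python3 -m inch '[[0,0,0.001,0,0,0,-1],[0,0,0.001,0,0,0,-1]]'
```

```text
time_s: 6.92
tcp_pos: [0.5271, -0.265, 0.3038]
orientation: [2.893, 1.225, 0.0]
wrist_force: [0.6, -0.8, -2.2]
width: 0.0457
time_s: 7.08
tcp_pos: [0.527, -0.265, 0.3028]
orientation: [2.893, 1.225, 0.0]
wrist_force: [-0.4, 0.4, -1.6]
width: 0.0458
```

```bash
python3 -m inch '[[0,0,0.001,0,0,0,-1],[0,0,0.001,0,0,0,-1]]';python3 -m inch '[[0,0,0.001,0,0,0,-1],[0,0,0.001,0,0,0,-1]]'
```

```text
time_s: 7.25
tcp_pos: [0.5271, -0.265, 0.3025]
orientation: [2.892, 1.225, 0.001]
wrist_force: [-1.9, -0.0, 3.6]
width: 0.0458
time_s: 7.42
tcp_pos: [0.5271, -0.265, 0.3024]
orientation: [2.892, 1.225, 0.001]
wrist_force: [-4.6, 1.6, 13.1]
width: 0.0457
```

Contact came at z = 0.3025, as predicted. I'll ease off slightly and open a little to release.

```bash
python3 -m inch '[[0,0,-0.001,0,0,0,-1],[0,0,-0.001,0,0,0,0.1],[0,0,-0.001,0,0,0,0.18],[0,0,-0.001,0,0,0,0.18],[0,0,-0.001,0,0,0,0.18]]'
python3 - <<'E'
from h import *
cv2.imwrite('pics/wrist5.png',arm.get_image('wrist')[:,:,::-1])
E
```

```text
time_s: 7.83
tcp_pos: [0.527, -0.2649, 0.3015]
orientation: [-2.893, -1.225, 0.0]
wrist_force: [0.2, -0.1, -0.6]
width: 0.0516
```

View pics/wrist5.png

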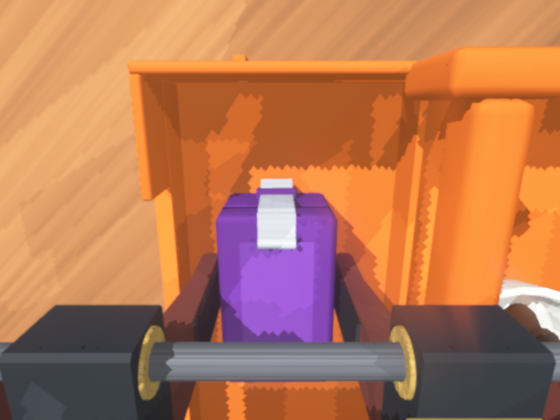

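Released: the box stands flat and no force is left. Now I'll go straight up.

```bash
python3 -m inch '[[0,0,-0.006,0,0,0,0.18],[0,0,-0.018,0,0,0,0.18],[0,0,-0.035,0,0,0,0.18],[0,0,-0.06,0,0,0,0.18],[0,0,-0.09,0,0,0,0.18],[0,0,-0.12,0,0,0,0.18],[0,0,-0.14,0,0,0,0.18],[0,0,-0.14,0,0,0,0.18],[0,0,-0.14,0,0,0,0.18]]'
python3 - <<'E'
from h import *
cv2.imwrite('pics/wrist6.png',arm.get_image('wrist')[:,:,::-1])
delta([.580+.707*-.02,-.2367+.02*.707,.45],np.radians(46))
E
```

```text
time_s: 8.63
tcp_pos: [0.527, -0.265, 0.4438]
orientation: [2.89, 1.224, 0.004]
wrist_force: [-0.2, 1.1, 0.6]
width: 0.0514
yaw 46.0 shift [ 0.0576 -0.0013 -0.0079] turn frac [ 0.0001 -0.     -0.0003] deg [ 0.  -0.  -0.1]
yaw 226.0 shift [ 0.0576 -0.0013 -0.0079] turn frac [-0.000e+00 -2.000e-04  4.997e-01] deg [-0.000e+00 -1.000e-01  1.799e+02]
```

View pics/wrist6.png

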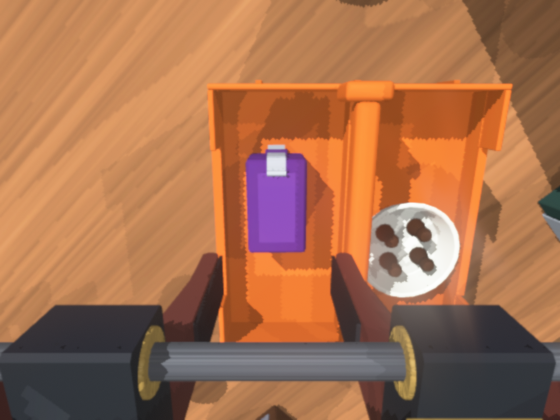

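```bash
python3 -m inch '[[0.02,0.005,0,0,0,0,0.25],[0.04,0.012,0,0,0,0,0.25],[0.0576,0.019,0,0,0,0,0.25],[0.0576,0.019,0,0,0,0,0.25],[0.0576,0.019,0,0,0,0,0.25],[0.0576,0.019,0,0,0,0,0.25]]'
python3 - <<'E'
from h import *
cv2.imwrite('pics/wrist7.png',arm.get_image('wrist')[:,:,::-1]);cv2.imwrite('pics/scene7.png',arm.get_image('scene')[:,:,::-1])
a=cv2.imread('pics/wrist7.png')[60:360,120:440]; cv2.imwrite('pics/crop7.png',cv2.resize(a,(640,600),interpolation=cv2.INTER_CUBIC))
E
```

```text
time_s: 9.18
tcp_pos: [0.58, -0.2368, 0.4403]
orientation: [-2.891, -1.225, 0.003]
wrist_force: [0.0, 0.0, 0.1]
width: 0.0545
```

View pics/wrist7.png

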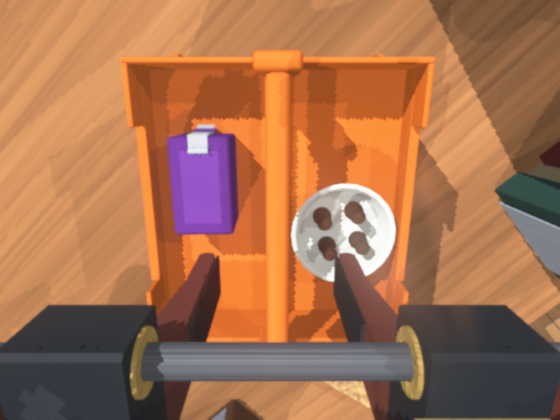

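View pics/crop7.png

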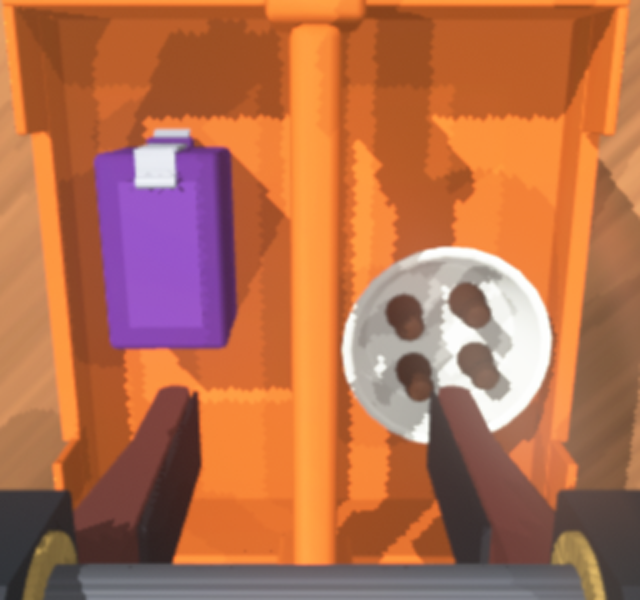

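Run:
```python
from h import *
s=arm.get_state(); Rm=R.from_rotvec(s['orientation'])
f=lambda px,z: Rm.inv().apply(ray('wrist',[px],z)[0]-s['tcp_pos']).round(4)
for px,z in (([130,126],.156),([148,280],.156),([428,126],.156),([405,280],.156),([123,60],.156),([433,60],.156),([278,100],.188),([277.5,280],.188),([203,182],.152),([343,232],.136)): print(px,f(px,z))
print(Rm.as_matrix().round(4))
```

```text
[130, 126] [-0.1021 -0.0639  0.2852]
[148, 280] [-0.1013  0.0542  0.285 ]
[428, 126] [ 0.1057 -0.0638  0.285 ]
[405, 280] [0.1012 0.0543 0.2849]
[123, 60] [-0.1019 -0.1066  0.2852]
[433, 60] [ 0.1041 -0.1065  0.2851]
[278, 100] [ 0.001  -0.0807  0.2531]
[277.5, 280] [0.0007 0.0383 0.253 ]
[203, 182] [-0.0543 -0.0234  0.2891]
[343, 232] [0.0542 0.0213 0.3049]
[[ 6.963e-01  7.178e-01 -1.500e-03]
 [ 7.178e-01 -6.963e-01  4.000e-04]
 [-7.000e-04 -1.400e-03 -1.000e+00]]
```

```bash
python3 -m inch '[[0.001,0.002,0.02,0,0,0,0.25],[0.001,0.002,0.045,0,0,0,0.25],[0.001,0.002,0.065,0,0,0,0.25],[0.001,0.002,0.08,0,0,0,0.25],[0.001,0.002,0.09,0,0,0,0.25],[0.001,0.002,0.096,0,0,0,0.25],[0.001,0.002,0.096,0,0,0,0.25],[0.001,0.002,0.096,0,0,0,-0.2],[0.001,0.002,0.096,0,0,0,-0.4],[0.001,0.002,0.096,0,0,0,-0.55],[0.001,0.002,0.096,0,0,0,-0.65],[0.001,0.002,0.096,0,0,0,-1],[0.001,0.002,0.096,0,0,0,-1],[0.001,0.002,0.096,0,0,0,-1],[0.001,0.002,0.096,0,0,0,-1],[0.001,0.002,0.096,0,0,0,-1],[0.001,0.002,0.096,0,0,0,-1]]'
python3 - <<'E'
from h import *
cv2.imwrite('pics/wrist8.png',arm.get_image('wrist')[:,:,::-1]);cv2.imwrite('pics/scene8.png',arm.get_image('scene')[:,:,::-1]); s=arm.get_state(); print(s['wrist_force'],s['wrist_torque'])
E
```

```text
time_s: 10.7
tcp_pos: [0.5828, -0.2377, 0.3461]
orientation: [2.892, 1.225, -0.0]
wrist_force: [-3.4, -2.5, 5.0]
width: 0.0162
[-3.84887018 -0.53058691  6.21001025] [-0.38252555  0.55360197  0.03842953]
```

View pics/wrist8.png

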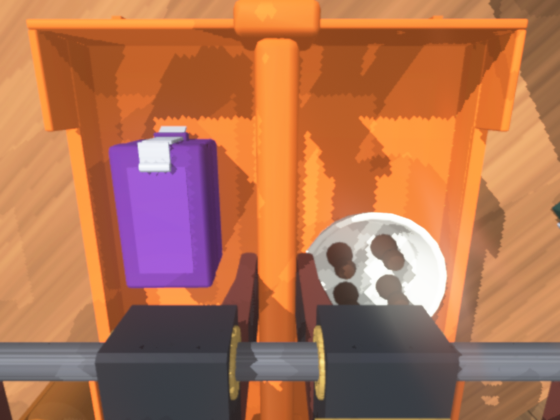

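The gripper is on the handle at 16.2 mm wide. I'll start with a gentle lift of about 2 cm and check the level.

```bash
python3 -m inch '[[0,0,-0.001,0,0,0,-1],[0,0,-0.002,0,0,0,-1],[0,0,-0.004,0,0,0,-1],[0,0,-0.006,0,0,0,-1],[0,0,-0.008,0,0,0,-1],[0,0,-0.011,0,0,0,-1],[0,0,-0.014,0,0,0,-1],[0,0,-0.016,0,0,0,-1],[0,0,-0.018,0,0,0,-1],[0,0,-0.018,0,0,0,-1],[0,0,-0.018,0,0,0,-1]]'
python3 - <<'E'
from h import *
cv2.imwrite('pics/wrist9.png',arm.get_image('wrist')[:,:,::-1]);cv2.imwrite('pics/scene9.png',arm.get_image('scene')[:,:,::-1]); s=arm.get_state(); print(s['wrist_force'],R.from_rotvec(s['orientation']).inv().apply(s['wrist_torque']))
a=cv2.imread('pics/scene9.png')[110:300,140:330]; cv2.imwrite('pics/scene9c.png',cv2.resize(a,(600,600),interpolation=cv2.INTER_CUBIC))
E
```

```text
time_s: 11.72
tcp_pos: [0.5829, -0.2375, 0.3639]
orientation: [2.893, 1.225, 0.0]
wrist_force: [0.5, -0.4, -5.7]
width: 0.0156
[ 0.28682029 -0.2134259  -6.34111975] [-0.01198168 -0.05815738 -0.00954765]
```

View pics/wrist9.png

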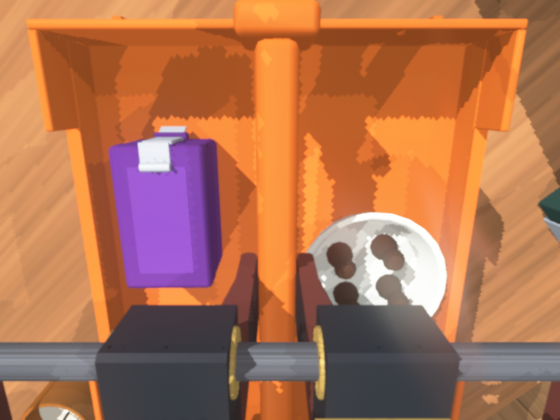

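View pics/scene9c.png

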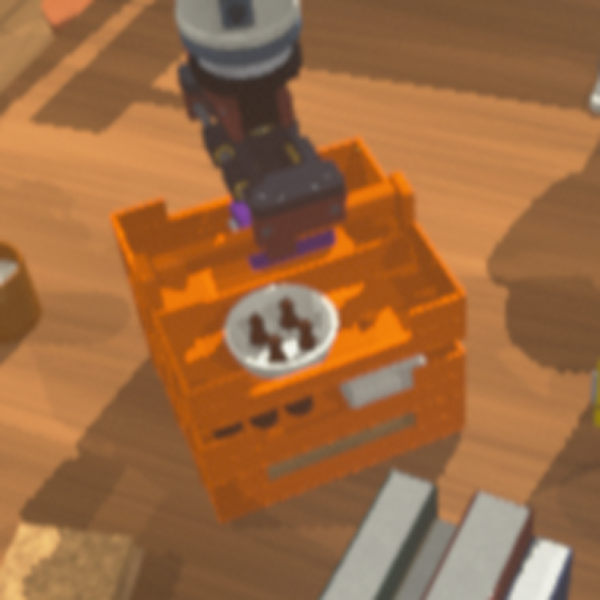

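The load is about 6 N with hardly any moment, and the wrist view hasn't changed, so the tier is level. Lifting further.

```bash
python3 -m inch '[[0,0,-0.002,0,0,0,-1],[0,0,-0.006,0,0,0,-1],[0,0,-0.012,0,0,0,-1],[0,0,-0.018,0,0,0,-1],[0,0,-0.024,0,0,0,-1],[0,0,-0.03,0,0,0,-1],[0,0,-0.036,0,0,0,-1],[0,0,-0.042,0,0,0,-1],[0,0,-0.048,0,0,0,-1],[0,0,-0.054,0,0,0,-1],[0,0,-0.06,0,0,0,-1],[0,0,-0.065,0,0,0,-1],[0,0,-0.068,0,0,0,-1],[0,0,-0.07,0,0,0,-1],[0,0,-0.07,0,0,0,-1],[0,0,-0.07,0,0,0,-1],[0,0,-0.07,0,0,0,-1],[0,0,-0.07,0,0,0,-1],[0,0,-0.07,0,0,0,-1]]'
python3 - <<'E'
from h import *
for c in ('wrist','scene','top'): cv2.imwrite(f'pics/{c}10.png',arm.get_image(c)[:,:,::-1])
s=arm.get_state(); print(s['tcp_pos'],s['width'],np.abs(s['dq']).max(),s['wrist_force'],R.from_rotvec(s['orientation']).inv().apply(s['wrist_torque']))
a=cv2.imread('pics/scene10.png')[90:300,120:340]; cv2.imwrite('pics/scene10c.png',cv2.resize(a,(629,600),interpolation=cv2.INTER_CUBIC))
E
```

```text
time_s: 13.4
tcp_pos: [0.5828, -0.2374, 0.4333]
orientation: [-2.893, -1.225, 0.001]
wrist_force: [0.1, -0.1, -5.3]
width: 0.016
[ 0.58285157 -0.23746253  0.43350775] 0.015380741962862357 0.0025260480393454153 [-0.53250141 -0.42301953 -6.45533257] [-0.00354777 -0.01248397  0.00817725]
```

View pics/wrist10.png

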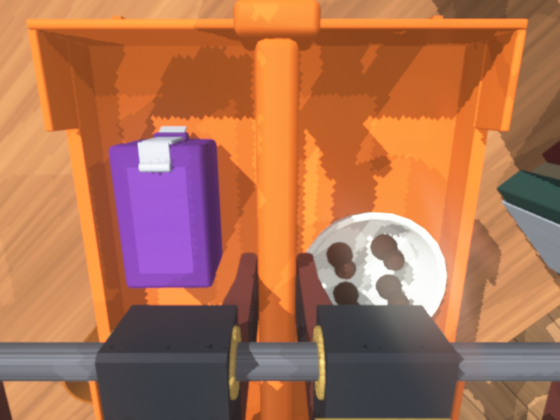

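View pics/scene10c.png

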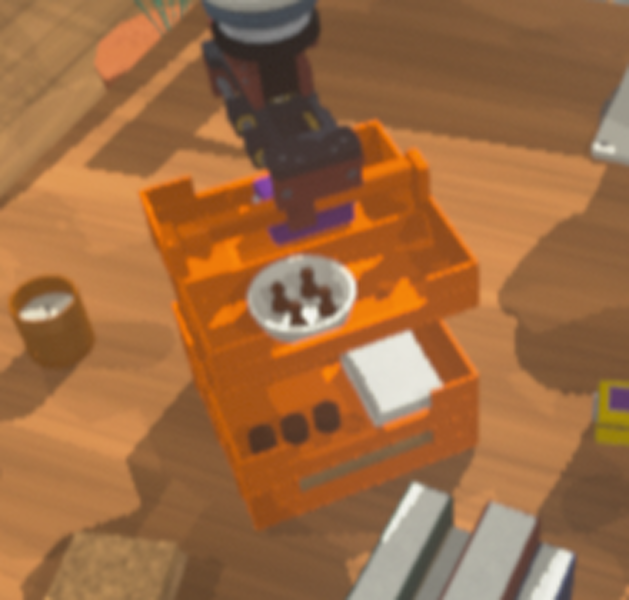

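View pics/top10.png

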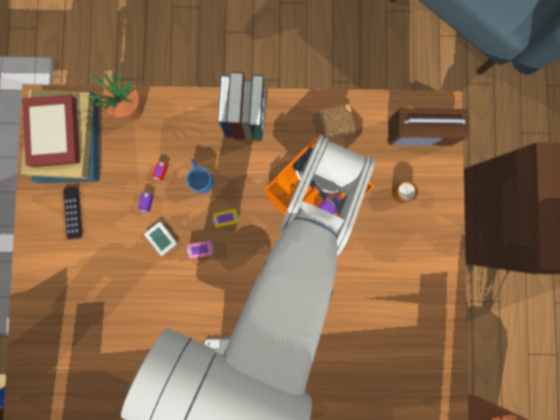

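The tier is up, level and still. The box is at (165,212) in the wrist view, and the dish with its four pawns is at (378,265). The two lower tiers, mug and card box haven't moved. I'm handing the job in.

```bash
python3 -c "
from plant import arm
print(arm.close_job()); s=arm.get_state(); print(s['time_s'],s['tcp_pos'],s['width'])"
```

```text
the job is handed in; nothing more can be done
None
the job is handed in; nothing more can be done
```

The job is handed in, with the arm still holding the top tier in the air by its handle. I picked the larger purple dice box with the steel clip and set it down flat in the empty half. I pressed with about 13 N at most, then let go. I then gripped the handle near the load's centre and raised the tier straight up, about 87 mm in all, or roughly 80 mm clear of the tier below.

**Last checks, at 13.4 s:**
- **Grip:** closed on the handle at about 15 to 16 mm, carrying about 6 N with almost no moment.
- **Level and load:** the wrist picture looks the same as before the lift, so the tier is level. The dice box, dish and all four pawns are aboard.
- **Surroundings:** the lower tiers, mug, card box, candle and look-alikes show no visible shift in the pictures.

**Disagreements:** different edges of the tier gave centre positions 2 to 5 mm apart, so I used values in between. While closing on the handle, the gripper sat about 2 mm higher than commanded with about 6 N on the wrist; this was gone once I lifted. After hand-in the robot gave no further reading, so nothing later than 13.4 s is confirmed.

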